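Hold a T-section against the sprung stop for tacking

ROBOT

A 7-joint arm with a two-finger parallel gripper is mounted at the origin on the work surface. World frame = base frame: x ahead of the robot, y to its left, z up, the work surface at z = 0. Lengths are in mm, angles in rad, forces in N, time in s.
With the tool pointing down it reaches from about 400 to 875 mm from the base axis. Payload 4.4 kg.
Tool frame: the origin (TCP) lies at the very end of the fingers, on their centre line; the grasp point (between the pads) lies 19 mm behind it; z points along the fingers, y is the direction in which the jaws open and shut (so a half turn about z gives the same grasp; the last joint's range is limited). The gripper opens to 85 mm and grips with 20 to 120 N. Pads are 22 mm wide; open, the fingers measure 114 mm over their backs; the gripper's body (76 mm by 85 mm) begins 54 mm behind the grasp point. The pads swing forward as they close: fully open they stand 13 mm farther back than shut.
Start: joints at [1.198, 0.628, 0.038, 1.517, -0.027, 0.996, -0.02], TCP at [196.335, -619.654, 207.713] pointing down, gripper open.
Joint ranges: [-3.06, 3.06], [-0.37, 2.12], [-1.25, 1.32], [0.18, 2.47], [-1.1, 4.24], [0.23, 1.98], [-2.94, 2.94]. Speed limits (rad/s): [2.57, 2.57, 3.14, 3.14, 3.14, 3.14, 3.14].

INTERFACE

Orientations are given as [roll, pitch, yaw] about the fixed x, y, z axes, in that order (R = Rz(yaw) Ry(pitch) Rx(roll)).
In Python, from cell import ctrl gives the robot as it stands. The module is installed in compiled form; this text tells all that it offers.
- The arm moves only by the shell command python3 -m jog 'ROWS'. ROWS is text: rows parted by semicolons, each of 7 numbers parted by spaces: the shift along the tool's x, y, z in mm, then the turn, a rotation vector about the tool's x, y, z in degrees, then the opening, from -1 (shut) to 1 (fully open). In form: x y z wx wy wz claw; .... A call has 1 to 8 rows; each row is the pose to reach, as a shift and turn from the pose commanded when the call began, along the tool's axes at that moment; what a row does not reach only later rows make up. A row lasts 1/8 s, in which the tool goes at most 62.5 mm and 10.7 degrees, less where a joint would pass 70% of its speed; a pose out of reach is approached as far as the arm can. A call with a gripper value outside its range is refused whole. The fingers move at their own pace and stop on an object; the grip force is fixed at half the most. Time passes only in rows, so rows that repeat a pose let the fingers close. It gives the time, the measured TCP pose, the force and the opening at its end, in the units of the state.
- ctrl.read_state(): the state, without advancing time (a new reading comes with each control period).
- ctrl.get_image(name): name is "side" or "top"; returns a dict with "image" (400x640x3 uint8, red, green, blue), "z_map" (400x640 float32, mm along the optical axis (not along the pixel's ray), 0 where there is no reading), "vertical_fov" (degrees; the focal length in pixels is half the picture's height over the tangent of half this angle, whatever the lens; pixels are square), "cx", "cy" (the principal point, pixels), "k1" (the pictures are not rectified: a ray, as slopes to the right and down, at radius r is drawn at 1 + k1 r^2 times it, then the intrinsics apply), "extrinsics" (4x4, takes a point from world to camera coordinates). Camera axes: x right, y down, z forward; pixel columns grow to the right and rows downward; lengths in mm; the calibration is good to about 2 mm. A picture is of the moment at which its call begins.
- ctrl.finish_job(): hands the job in, once; it reports no verdict.
The state is a dict: "clock": time; "qpos": joint angles; "qd": joint speeds; "tau": joint torques, N m; "eef_pos": TCP position; "tool_rot": TCP orientation; "force": force on the tool from outside, world axes, zero at the start; "torque": the same for the moment, N m; "width": finger opening in mm.
Only numpy, scipy, OpenCV 4.12 (cv2) and the standard library are available. Lean on these libraries where they do the work, as an engineer would, in place of code of your own. Each camera call takes 0.05 s, during which the arm holds its last target.

TASK

First wet the welding fixture: press the cap of the anti-spatter can fully down and let it come back up. Then take the short T-section steel offcut, lay it flange-down on the fixture's base plate, centred and square in front of the sprung copper stop, and push its end against the stop until the stop is about half-way back (about 12 N), never driving it to the end of its travel. Finish while still holding it there with that steady push, ready for the welder to tack it, and leave all the other loose things where they are.

Things in the scene. Friction and masses are not known exactly. Their poses are not given: they have to be found in the camera images.
- fixture: Fixed aluminium base plate, x -110 to +130, y -65 to +65, top at z = 10 mm, with a sprung copper stop. Origin on the table (z = 0) below the middle of the stop's face at rest; x points from the clear flat seat (x below 0) into the stop, the pushing direction, roughly away from the robot; z up. Grey housing behind the stop, 90 mm wide, x +60 to +110, up to z = 55 mm.
- stop_nose: The copper block of the sprung stop: 14 mm thick, 70 mm wide (y), from 12 to 56 mm above the table; flat face towards the seat (-x of the fixture). Origin in the plane of that face, in its middle, at table height; axes as the fixture's; it moves back with joint stop_slide.
- stop_slide (a joint): how far the stop is pushed back along the fixture's x, m: 0 at rest, 0.030 at the end of its travel. Spring: 0.8 N per mm, from 0 N at rest, so 0.015 is 12 N. It springs back when let go.
- cap_top (a point): Centre of the top face of the black nozzle cap (30 mm across, 20 mm tall) on the anti-spatter can; at rest 188 mm above the table. The can (55 mm across) is fixed upright in a stand at the robot's left; a small white nozzle sticks out of the cap's side towards the fixture.
- cap (a joint): how far the cap is pressed down, m: 0 up, 0.006 fully down. Spring: about 2 N to start, about 5.5 N fully down; springs back up when let go.
- tee_center (a point): Centre of the loose T-section steel offcut (about 0.5 kg), 30 mm above its underside. 90 mm long (its x); flange 50 mm wide (y), 6 mm thick, lying down; upright web 8 mm thick, midway, along x, top at 60 mm; z up; both ends alike. Grasp the web from above. It lies left front, right front or right rear; angle and pipe offcuts take the other two places.
- tee: the same T-section, origin at the centre of its underside, axes as above
- angle: loose bystander: short L-section steel offcut, 80 x 45 x 45 mm, one upright leg along one edge; not the part
- pipe: loose bystander: round pipe offcut standing on end, 48 mm across, 45 mm tall
- hammer: loose bystander: hammer, about 270 mm, lying at the robot's right
- brush: loose bystander: brush, lying at the robot's left
- tin: loose bystander: open steel tin, 72 mm across, 50 mm tall, far left of the fixture
- magnet: loose bystander: stepped welding magnet block, 90 x 30 x 54 mm, far right of the fixture
- discs: loose bystander: stack of black grinding discs, 115 mm across, 18 mm tall, at the robot's left
Not all that is in view belongs to the job. Leave any purple look-alike of the tee alone.

How it is judged (in metres and radians):
On the way, in this order (a step that is already met when the one before it is completed fails the run):
1. the can's cap is pressed fully down (at least 4.5 mm of its 6 mm) (value of joint cap above 0.0045 m), for 0.05 s.
2. the cap is let up again (within 1.5 mm) (value of joint cap below 0.0015 m), for 0.1 s.
At the end, for the whole second after the job is handed in: The robot's fingers hold the T-section with its end pressed on the stop with 7 to 18 N, steadily (slower than 20 mm/s); it lies flange-down on the base plate (underside within 4 mm of the plate, tilt under 0.06 rad), centred on the stop within 12 mm and square to it within 0.08 rad; the cap is up (contact force between tee and stop_nose between 7 and 18 N and contact force between tee and the fingers above 2 N and y of tee_center in the frame of fixture between -0.012 and 0.012 m and z of tee in the frame of fixture below 0.014 m and angle between tee's own z axis and vertical below 0.06 rad and angle between the x axis of tee and the x axis of fixture, either way round below 0.08 rad and linear speed of tee below 0.02 m/s and value of joint cap below 0.0015 m); the arm keeps its last pose, push and grip.
It fails at once if the sprung stop is driven to the end of its travel (beyond 28 of 30 mm) (value of joint stop_slide above 0.028 m).
It fails at once if another loose thing is moved by more than 30 mm (distance of any of angle, pipe, hammer, brush, tin, magnet, discs from where it was at the start of the episode above 0.03 m).
It also fails if it takes over 64 s, if anything falls off the work surface, if the arm or the gripper's body presses on something with over 40 N, if the wrist force passes 120 N, or if a joint passes its speed limit or range.

## Working session

There is one attempt and no reset: what is moved stays moved. The work goes in short steps, Python scripts to look and compute and a shell command to move; the robot and the scene stay as the last step left them, time stands still between calls to the robot, and variables do not carry over. Pictures are saved under pics/ and viewed, and the job is handed in when it is done.

```bash
mkdir -p pics && ls && python3 - <<'E'
from cell import ctrl
import cv2,numpy as np
print(ctrl.read_state())
for n in ("side","top"):
    d=ctrl.get_image(n)
    cv2.imwrite(f"pics/{n}0.png",d["image"][:,:,::-1])
    np.savez(f"{n}0.npz",**d)
    print(n,{k:v for k,v in d.items() if k not in("image","z_map")})
E
```

```text
pics
{'clock': 0.0, 'qpos': array([ 1.19820392,  0.62931181,  0.0384277 ,  1.5183628 , -0.02700187,
        0.99631912, -0.01996128]), 'qd': array([ 0.00053563, -0.00033543,  0.0011744 ,  0.00051952, -0.00143293,
        0.00062941,  0.00033904]), 'tau': array([ 9.64449609e-04, -5.63400614e+01,  1.22663196e+00, -1.93443650e+01,
        1.09584173e-02,  1.05922879e-02, -1.55788491e-06]), 'eef_pos': array([ 196.13494652, -618.99879999,  206.81278346]), 'tool_rot': array([-3.13970908e+00,  1.31230127e-05,  3.06841776e-01]), 'force': array([-0.05523345,  0.40433531, -0.1072384 ]), 'torque': array([0.01696118, 0.04038588, 0.01836813]), 'width': 85.60334788713713}
side {'vertical_fov': 52.24865007688001, 'cx': 324.9028734755586, 'cy': 192.1681131079675, 'k1': -0.08431392279343992, 'extrinsics': array([[ 9.59256967e-01, -2.81875806e-01, -1.92899318e-02,
        -4.92867172e+02],
       [-2.21800764e-01, -7.09003487e-01, -6.69416520e-01,
         1.91831075e+02],
       [ 1.75015692e-01,  6.46420982e-01, -7.42636803e-01,
         1.09824342e+03],
       [ 0.00000000e+00,  0.00000000e+00,  0.00000000e+00,
         1.00000000e+00]])}
top {'vertical_fov': 56.340737730695615, 'cx': 325.63571043654144, 'cy': 200.36713510536867, 'k1': -0.014454275637503827, 'extrinsics': array([[ 2.92427484e-02, -9.99527102e-01,  9.50972642e-03,
        -3.77586085e+01],
       [-9.92652744e-01, -3.01565036e-02, -1.17179837e-01,
         5.28980769e+02],
       [ 1.17411203e-01, -6.01319553e-03, -9.93065180e-01,
         1.25517098e+03],
       [ 0.00000000e+00,  0.00000000e+00,  0.00000000e+00,
         1.00000000e+00]])}
```

View pics/side0.png

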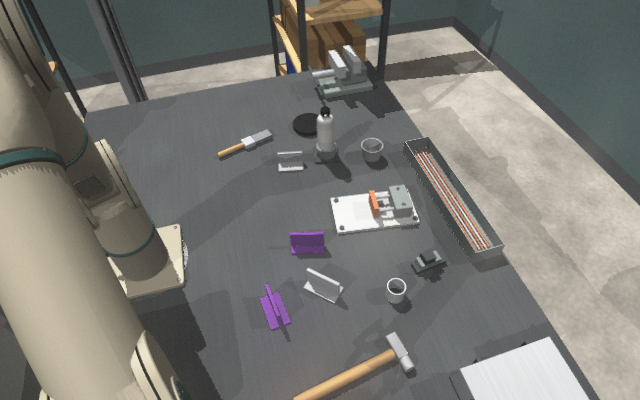

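View pics/top0.png

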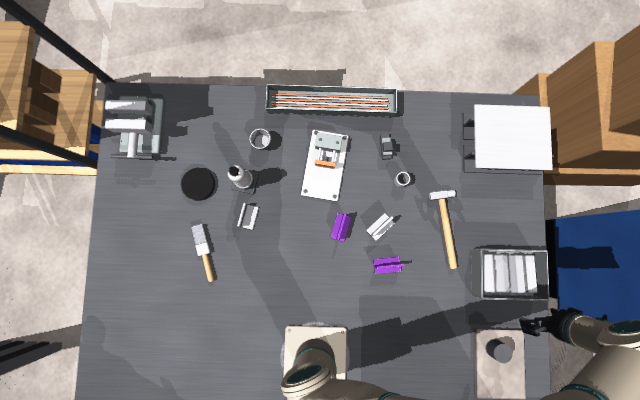

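The side view shows the can at about (325,130), the fixture at (375,210), white offcuts at (290,161) and (323,285), the pipe at (397,291), and purple look-alikes at (308,243) and (275,308). I'll zoom in next.

```bash
cat > h.py <<'E'
import numpy as np,cv2
def load(f): return dict(np.load(f))
def K(d):
    f=200/np.tan(np.radians(float(d["vertical_fov"]))/2)
    return f,float(d["cx"]),float(d["cy"]),float(d["k1"])
def slopes(d,uv):
    f,cx,cy,k=K(d); uv=np.atleast_2d(np.array(uv,float))
    M=np.array([[f,0,cx],[0,f,cy],[0,0,1]])
    return cv2.undistortPointsIter(uv.reshape(-1,1,2),M,np.array([k,0,0,0.]),None,None,(3,100,1e-12)).reshape(-1,2)
def ray(d,uv):
    E=d["extrinsics"];R=E[:3,:3];t=E[:3,3]
    s=slopes(d,uv); D=np.c_[s,np.ones(len(s))]@R
    return -R.T@t,D
def plane(d,uv,z):
    o,D=ray(d,uv); return o+D*((z-o[2])/D[:,2])[:,None]
def proj(d,P):
    E=d["extrinsics"];f,cx,cy,k=K(d)
    p=np.atleast_2d(P)@E[:3,:3].T+E[:3,3]; s=p[:,:2]/p[:,2:]
    s=s*(1+k*(s**2).sum(1,keepdims=True)); return s*f+[cx,cy]
def cloud(d):
    z=d["z_map"]; v,u=np.mgrid[:400,:640]
    E=d["extrinsics"]; s=slopes(d,np.c_[u.ravel(),v.ravel()])
    p=np.c_[s,np.ones(len(s))]*z.reshape(-1,1)
    w=(p-E[:3,3])@E[:3,:3]; w[z.ravel()==0]=np.nan
    return w.reshape(400,640,3)
def tri(d1,uv1,d2,uv2):
    o1,D1=ray(d1,uv1);o2,D2=ray(d2,uv2)
    a=D1[0]/np.linalg.norm(D1[0]);b=D2[0]/np.linalg.norm(D2[0])
    s=np.linalg.lstsq(np.c_[a,-b],o2-o1,rcond=None)[0]
    p,q=o1+a*s[0],o2+b*s[1]; return (p+q)/2,np.linalg.norm(p-q)
def rdraw(s): pass
E
python3 - <<'E'
from h import *
s=load("side0.npz");t=load("top0.npz")
a=cv2.resize(s["image"][90:310,260:430][:,:,::-1],None,fx=3,fy=3,interpolation=cv2.INTER_CUBIC)[:600]
b=cv2.resize(t["image"][120:280,220:420][:,:,::-1],None,fx=3.75,fy=3.75,interpolation=cv2.INTER_CUBIC)
cv2.imwrite("pics/sz.png",cv2.resize(s["image"][90:310,230:450][:,:,::-1],(600,600),interpolation=cv2.INTER_CUBIC));cv2.imwrite("pics/tz.png",b)
for n,d in(("s",s),("t",t)):
    c=cloud(d); print(n,[c[v,u].round(0) for u,v in ([(350,215),(290,167),(323,295)] if n=="s" else [(320,185),(247,216),(340,228)])])
E
```

```text
s [array([587., -12.,   6.]), array([465., 236.,   5.]), array([ 440., -235.,    3.])]
t [array([587.,  -1.,   6.]), array([470., 250.,   7.]), array([435., -72.,  65.])]
```

View pics/sz.png

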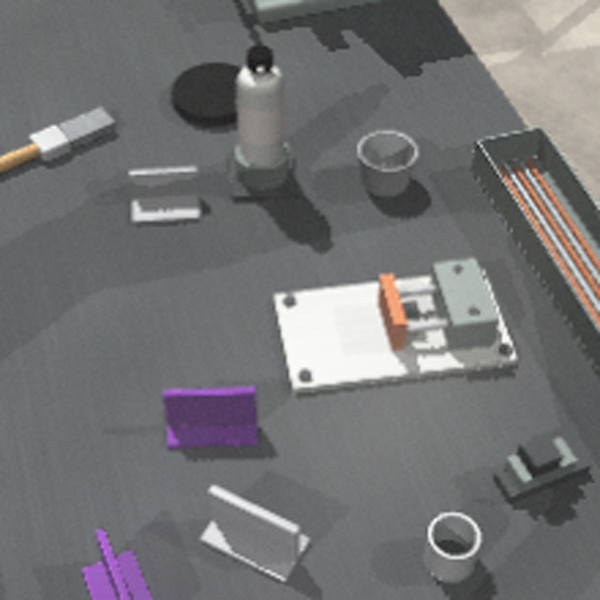

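View pics/tz.png

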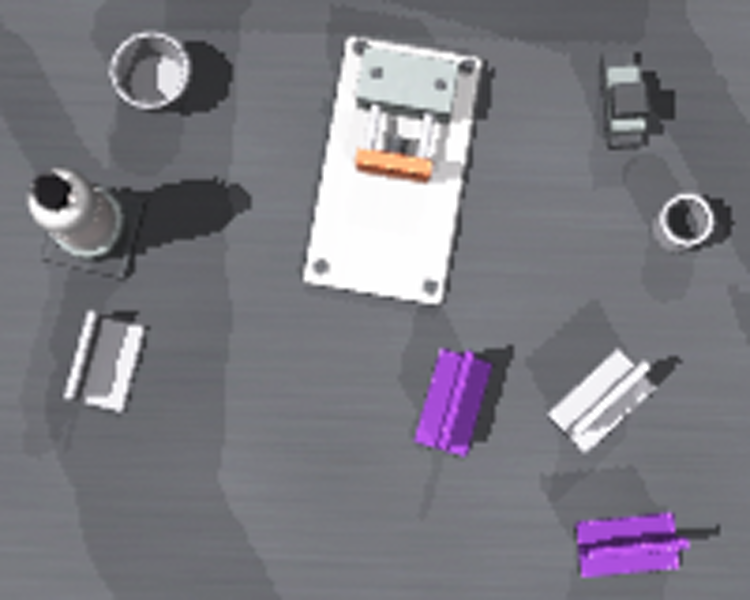

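The tee is the white piece at side (323,285) and top (381,227): it has a central web with flange on both sides. The left white piece has its leg on one edge, so it is the angle. Next I'll measure the tee, the fixture and the cap.

```bash
python3 - <<'E'
from h import *
s=load("side0.npz");t=load("top0.npz")
for n,d,roi in(("side",s,(295,262,350,310)),("top",t,(362,208,402,245))):
    c=cloud(d); x0,y0,x1,y1=roi
    P=c[y0:y1,x0:x1].reshape(-1,3); im=d["image"][y0:y1,x0:x1].reshape(-1,3)
    def fit(m,l):
        q=P[m]; 
        if len(q)<4: print(l,len(q));return
        r=cv2.minAreaRect(q[:,:2].astype(np.float32)); print(n,l,len(q),"mean",q.mean(0).round(1),"rect",np.round(r[0],1),np.round(r[1],1),round(r[2],1))
        w,v=np.linalg.eigh(np.cov(q[:,:2].T)); print("   dir",np.degrees(np.arctan2(v[1,1],v[0,1])).round(1))
    fit((P[:,2]>54)&(P[:,2]<68),"webtop")
    fit((P[:,2]>14)&(P[:,2]<68),"web")
    fit((P[:,2]>3)&(P[:,2]<68)&(im.min(1)>110),"all")
    # fixture
    hsv=cv2.cvtColor(d["image"],cv2.COLOR_RGB2HSV)
    m=((hsv[...,0]<18)&(hsv[...,1]>110)&(hsv[...,2]>120)).astype(np.uint8)
    fx=(360,180,390,225) if n=="side" else (300,150,345,175)
    mm=np.zeros_like(m);mm[fx[1]:fx[3],fx[0]:fx[2]]=m[fx[1]:fx[3],fx[0]:fx[2]]
    q=c[mm>0]; q=q[q[:,2]>50]; print("copper top",len(q),q.mean(0).round(1)); w,v=np.linalg.eigh(np.cov(q[:,:2].T)); print("   dir y",np.degrees(np.arctan2(v[1,1],v[0,1])).round(1), cv2.minAreaRect(q[:,:2].astype(np.float32)))
    # plate
    fx=(325,180,425,240) if n=="side" else (295,125,355,205)
    sub=c[fx[1]:fx[3],fx[0]:fx[2]].reshape(-1,3);si=d["image"][fx[1]:fx[3],fx[0]:fx[2]].reshape(-1,3)
    q=sub[(sub[:,2]>2)&(sub[:,2]<18)&(si.min(1)>150)]
    print("plate",len(q),q[:,2].mean(),cv2.minAreaRect(q[:,:2].astype(np.float32)))
    q=sub[(sub[:,2]>50)&(sub[:,2]<62)&(np.ptp(si.astype(int),1)<40)]
    print("housing",len(q),q[:,2].mean(),cv2.minAreaRect(q[:,:2].astype(np.float32)))
    fx=(310,100,340,165) if n=="side" else (222,158,262,195)
    sub=c[fx[1]:fx[3],fx[0]:fx[2]].reshape(-1,3)
    q=sub[(sub[:,2]>180)&(sub[:,2]<200)];print("cap",len(q),q.mean(0).round(1),q[:,2].std())
    print(q[:,:2].min(0),q[:,:2].max(0))
E
```

```text
side webtop 144 mean [ 445.6 -215.8   59.2] rect [ 445.1 -214.5] [ 8.9 89.9] 44.5
   dir 134.5
side web 403 mean [ 445.  -217.6   43.5] rect [ 445.1 -215. ] [ 9.8 90.8] 44.5
   dir 134.7
side all 754 mean [ 442.8 -218.7   25.9] rect [ 444.1 -202.6] [130.2 135. ] 73.0
   dir 133.8
copper top 88 [654.3 -16.2  54.8]
   dir y 82.9 ((655.2089233398438, -15.029285430908203), (70.13400268554688, 14.205202102661133), 80.16361999511719)
plate 1685 8.91607812498208 ((659.2820434570312, -12.097442626953125), (140.51605224609375, 241.90953063964844), 81.7108383178711)
housing 414 53.700563110759305 ((731.7646484375, -26.134319305419922), (93.16669464111328, 51.147613525390625), 82.15052795410156)
cap 63 [592.5 260.3 185.8] 2.640836323473861
[579.04092919 244.21542255] [606.73535533 278.65936175]
top webtop 70 mean [ 446.5 -213.7   60.3] rect [ 446.2 -213.7] [ 8.  87.2] 43.8
   dir 133.8
top web 90 mean [ 446.6 -212.6   54.3] rect [ 446.1 -213.5] [ 8.2 88.1] 44.1
   dir 133.9
top all 498 mean [ 444.1 -219.2   15. ] rect [ 449.3 -220.5] [126.3 138.2] 1.4
   dir 127.3
copper top 72 [655.3 -14.6  56.6]
   dir y 80.9 ((656.4593505859375, -14.823860168457031), (66.49224853515625, 15.076181411743164), 82.1178970336914)
plate 1723 10.689407471434881 ((661.0850219726562, -13.958656311035156), (131.13421630859375, 243.4861297607422), 82.07545471191406)
housing 364 55.698793866345525 ((733.1694946289062, -24.471683502197266), (89.60887145996094, 51.05963897705078), 82.16431427001953)
cap 79 [593.8 264.2 188.1] 2.4388808188774544
[580.42610394 246.43154928] [608.39622408 279.1507082 ]
```

```bash
cat > go.py <<'E'
# prints shift/turn in tool axes from measured pose to target x y z yaw(deg)
import sys,numpy as np
from scipy.spatial.transform import Rotation as R
from cell import ctrl
x,y,z,w=map(float,sys.argv[1:5])
s=ctrl.read_state(); r=R.from_euler("xyz",s["tool_rot"]); t=R.from_euler("xyz",[180,0,w],degrees=True)
print("t",s["clock"],"pos",s["eef_pos"].round(1),"rot",np.degrees(s["tool_rot"]).round(2),"F",s["force"].round(1),"w",round(s["width"],1))
print("shift",r.inv().apply(np.array([x,y,z])-s["eef_pos"]).round(1),"turn",(r.inv()*t).as_rotvec(degrees=True).round(2))
E
python3 - <<'E'
from h import *
s=load("side0.npz");t=load("top0.npz")
for n,d,fx in(("side",s,(310,100,340,130)),("top",t,(222,158,262,195))):
    c=cloud(d)[fx[1]:fx[3],fx[0]:fx[2]].reshape(-1,3);im=d["image"][fx[1]:fx[3],fx[0]:fx[2]].reshape(-1,3)
    m=(im.max(1)<60)&(c[:,2]>160); q=c[m]; print(n,m.sum(),q.mean(0).round(1),q.min(0).round(1),q.max(0).round(1))
    q=q[q[:,2]>184.5] if n=="side" else q[q[:,2]>185]; print(cv2.minEnclosingCircle(q[:,:2].astype(np.float32)),q.mean(0))
E
python3 go.py 594 263.5 270 17.58
```

```text
side 67 [593.3 259.  183.9] [580.1 246.9 168.4] [606.  278.7 190.1]
((592.498046875, 263.342529296875), 15.496267318725586) [593.85506829 262.52994897 187.3435357 ]
top 64 [594.1 262.6 187.8] [581.6 250.9 178.3] [605.8 276.5 193.4]
((594.4614868164062, 264.63348388671875), 13.777563095092773) [594.94282985 263.28386203 188.57701701]
t 0.1 pos [ 196.1 -619.1  206.8] rot [-179.9     0.     17.58] F [ 0.2 -0.2 -0.6] w 85.3
shift [ 645.8 -721.3  -61.9] turn [-0.1  0.  -0. ]
```

```bash
python3 -m jog '40 -45 -60 0 0 0 -1; 80 -90 -62 0 0 0 -1; 120 -134 -62 0 0 0 -1; 160 -179 -62 0 0 0 -1; 200 -223 -62 0 0 0 -1; 240 -268 -62 0 0 0 -1; 280 -313 -62 0 0 0 -1; 320 -357 -62 0 0 0 -1' && python3 go.py 593.7 263.5 270 17.58
```

```text
clock: 1.1
eef_pos: [394.0, -180.7, 269.7]
tool_rot: [3.141, -0.0, 0.307]
force: [1.3, -1.0, 0.3]
width: -0.3
t 1.1 pos [ 394.  -180.7  269.7] rot [ 1.7999e+02 -1.0000e-02  1.7570e+01] F [ 1.3 -1.   0.3] w -0.3
shift [ 3.245e+02 -3.632e+02 -3.000e-01] turn [ 0.01 -0.01 -0.01]
```

```bash
python3 -m jog '40 -45 0 0 0 0 -1; 80 -90 0 0 0 0 -1; 120 -134 0 0 0 0 -1; 160 -179 0 0 0 0 -1; 200 -223 0 0 0 0 -1; 240 -268 0 0 0 0 -1; 280 -313 0 0 0 0 -1; 310 -347 0 0 0 0 -1' && python3 go.py 593.7 263.5 215 17.58
```

```text
clock: 2.1
eef_pos: [584.5, 244.5, 269.1]
tool_rot: [-3.141, 0.001, 0.309]
force: [0.1, -0.7, -0.4]
width: -0.1
t 2.1 pos [584.5 244.5 269.1] rot [-1.7996e+02  3.0000e-02  1.7680e+01] F [ 0.1 -0.7 -0.4] w -0.1
shift [ 14.6 -15.2  54.1] turn [-0.04  0.03  0.1 ]
```

```bash
python3 -m jog '14 -15 20 0 0 0 -1; 14 -15 50 0 0 0 -1; 14 -15 60 0 0 0 -1; 14 -15 60 0 0 0 -1' && python3 go.py 593.7 263.5 188 17.58
python3 - <<'E'
from h import *
from cell import ctrl
for n in("side","top"):
    d=ctrl.get_image(n); x,y=(300,90) if n=="side" else (205,140)
    cv2.imwrite(f"pics/cap_{n}.png",cv2.resize(d["image"][y:y+60,x:x+70][:,:,::-1],None,fx=5,fy=5,interpolation=cv2.INTER_CUBIC))
a=cv2.imread("pics/cap_side.png");b=cv2.imread("pics/cap_top.png");cv2.imwrite("pics/cap1.png",np.hstack([a,b]))
E
```

```text
clock: 2.6
eef_pos: [592.8, 259.6, 209.2]
tool_rot: [3.141, 0.002, 0.306]
force: [-0.6, -0.8, 0.4]
width: 0.3
t 2.6 pos [592.8 259.6 209.2] rot [1.7998e+02 9.0000e-02 1.7540e+01] F [-0.6 -0.8  0.4] w 0.3
shift [ 2.  -3.4 21.2] turn [ 0.02  0.09 -0.04]
```

View pics/cap1.png

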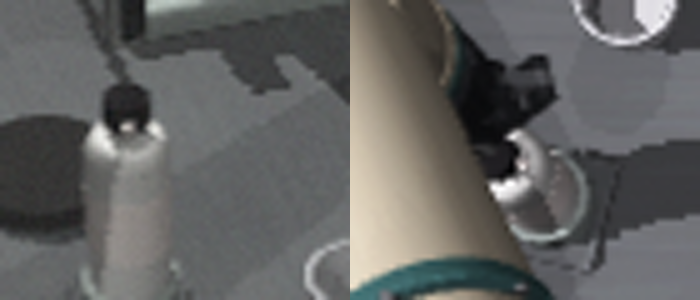

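The arm doesn't appear in the side crop where I expected it, so I'll look at the full frames.

```bash
python3 - <<'E'
from h import *
from cell import ctrl
d=ctrl.get_image("side");t=ctrl.get_image("top")
cv2.imwrite("pics/full1.png",np.vstack([d["image"][:300,150:550],t["image"][:300,100:500]])[:,:,::-1])
print(proj(d,[[592.8,259.6,209],[593.7,263.5,188]]),proj(t,[[592.8,259.6,209],[593.7,263.5,188]]))
E
```

```text
[[324.42591443 104.00718131]
 [324.48851817 108.93245179]] [[232.69813818 169.6737812 ]
 [233.07231919 170.71465009]]
```

View pics/full1.png

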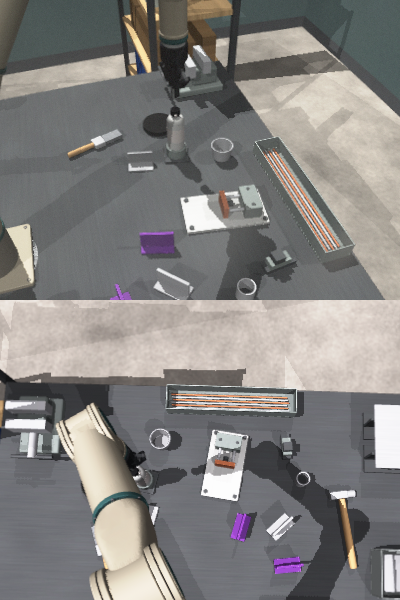

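The side view shows the shut fingers hanging just above the cap, at side pixel (324,105). I'll press now.

```bash
python3 -m jog '2 -3 10 0 0 0 -1; 2 -3 18 0 0 0 -1; 2 -3 23 0 0 0 -1; 2 -3 26 0 0 0 -1; 2 -3 27 0 0 0 -1; 2 -3 27 0 0 0 -1' && python3 go.py 593.7 263.5 182 17.58
```

```text
clock: 3.55
eef_pos: [594.2, 263.7, 182.8]
tool_rot: [-3.142, -0.0, 0.307]
force: [0.4, -0.7, 0.5]
width: 0.3
t 3.55 pos [594.2 263.7 182.8] rot [-1.800e+02 -1.000e-02  1.757e+01] F [ 0.4 -0.7  0.5] w 0.3
shift [-0.6  0.1  0.8] turn [-0.   -0.01 -0.01]
```

```bash
python3 -m jog '0 0 1 0 0 0 -1; 0 0 2 0 0 0 -1; 0 0 2 0 0 0 -1' && python3 -m jog '0 0 1 0 0 0 -1; 0 0 2 0 0 0 -1; 0 0 2 0 0 0 -1'
python3 - <<'E'
from h import *
from cell import ctrl
d=ctrl.get_image("side")
cv2.imwrite("pics/cap2.png",cv2.resize(d["image"][60:160,280:370][:,:,::-1],None,fx=6,fy=6,interpolation=cv2.INTER_CUBIC))
E
```

```text
clock: 3.92
eef_pos: [594.1, 263.7, 180.7]
tool_rot: [3.142, 0.0, 0.307]
force: [0.1, -0.7, -0.2]
width: -0.0
clock: 4.3
eef_pos: [594.1, 263.7, 178.6]
tool_rot: [3.142, 0.0, 0.307]
force: [-0.0, 0.1, -0.4]
width: 0.2
```

View pics/cap2.png

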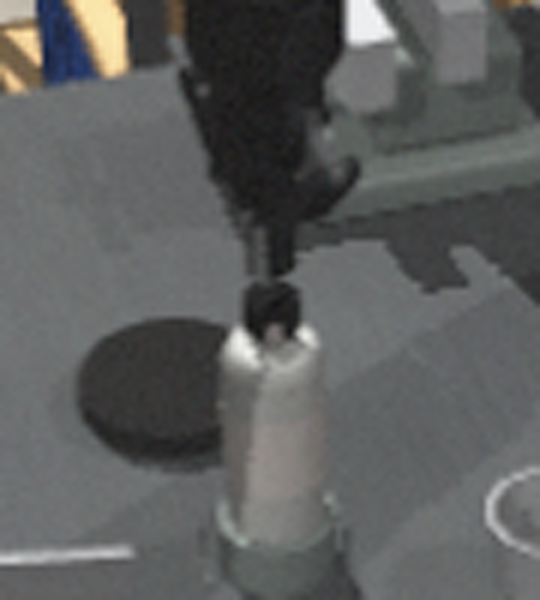

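```bash
python3 - <<'E'
from h import *
from cell import ctrl
d=ctrl.get_image("side");c=cloud(d)
for v in range(94,120): print(v,[tuple(c[v,u].round(0).astype(int)) for u in (321,323,325,327,329)])
E
```

```text
94 [(np.int64(582), np.int64(256), np.int64(249)), (np.int64(585), np.int64(245), np.int64(256)), (np.int64(592), np.int64(248), np.int64(252)), (np.int64(592), np.int64(228), np.int64(265)), (np.int64(594), np.int64(213), np.int64(274))]
95 [(np.int64(583), np.int64(259), np.int64(244)), (np.int64(586), np.int64(249), np.int64(250)), (np.int64(589), np.int64(237), np.int64(256)), (np.int64(593), np.int64(231), np.int64(260)), (np.int64(595), np.int64(217), np.int64(268))]
96 [(np.int64(584), np.int64(262), np.int64(238)), (np.int64(586), np.int64(248), np.int64(246)), (np.int64(588), np.int64(234), np.int64(255)), (np.int64(591), np.int64(224), np.int64(261)), (np.int64(596), np.int64(222), np.int64(262))]
97 [(np.int64(583), np.int64(261), np.int64(235)), (np.int64(586), np.int64(248), np.int64(243)), (np.int64(588), np.int64(234), np.int64(252)), (np.int64(592), np.int64(227), np.int64(256)), (np.int64(601), np.int64(236), np.int64(248))]
98 [(np.int64(584), np.int64(263), np.int64(230)), (np.int64(588), np.int64(258), np.int64(233)), (np.int64(592), np.int64(249), np.int64(238)),
[... 4623 characters left out ...]
np.int64(173)), (np.int64(599), np.int64(257), np.int64(161)), (np.int64(605), np.int64(254), np.int64(162))]
118 [(np.int64(582), np.int64(262), np.int64(157)), (np.int64(586), np.int64(256), np.int64(161)), (np.int64(592), np.int64(252), np.int64(162)), (np.int64(598), np.int64(252), np.int64(161)), (np.int64(605), np.int64(254), np.int64(158))]
119 [(np.int64(579), np.int64(255), np.int64(160)), (np.int64(585), np.int64(252), np.int64(161)), (np.int64(-9223372036854775808), np.int64(-9223372036854775808), np.int64(-9223372036854775808)), (np.int64(597), np.int64(250), np.int64(159)), (np.int64(604), np.int64(253), np.int64(155))]<stdin>:4: RuntimeWarning: invalid value encountered in cast
```

Depth puts the actual fingertips at z of about 202 while the TCP reads 179, so the real tips are about 22 mm higher than reported. The cap's top face is still at 188. I'll go on down in small steps, watching the force.

```bash
python3 -m jog '0 0 4 0 0 0 -1; 0 0 8 0 0 0 -1; 0 0 11 0 0 0 -1; 0 0 11 0 0 0 -1' && python3 -m jog '0 0 2 0 0 0 -1; 0 0 4 0 0 0 -1; 0 0 4 0 0 0 -1'
```

```text
clock: 4.9
eef_pos: [593.9, 263.6, 167.3]
tool_rot: [3.141, 0.001, 0.307]
force: [0.7, 0.2, 0.1]
width: 0.1
clock: 5.28
eef_pos: [594.3, 263.8, 163.9]
tool_rot: [-3.142, -0.0, 0.307]
force: [-0.8, 0.3, 2.5]
width: 0.1
```

```bash
python3 -m jog '0 0 2 0 0 0 -1; 0 0 4 0 0 0 -1; 0 0 5 0 0 0 -1; 0 0 6 0 0 0 -1; 0 0 6 0 0 0 -1' && python3 -m jog '0 0 1 0 0 0 -1; 0 0 1 0 0 0 -1'
```

```text
clock: 5.9
eef_pos: [594.4, 263.9, 158.5]
tool_rot: [-3.142, -0.001, 0.307]
force: [-1.2, -0.7, 8.1]
width: 0.1
clock: 6.15
eef_pos: [594.5, 263.9, 158.5]
tool_rot: [-3.142, -0.001, 0.307]
force: [-3.4, -1.9, 12.6]
width: 0.1
```

```bash
python3 - <<'E'
from h import *
from cell import ctrl
d=ctrl.get_image("side");c=cloud(d)
cv2.imwrite("pics/cap3.png",cv2.resize(d["image"][60:160,280:370][:,:,::-1],None,fx=6,fy=6,interpolation=cv2.INTER_CUBIC))
print(ctrl.read_state()["force"])
for v in range(104,116): print(v,[c[v,u].round(0).tolist() for u in (321,327,329)])
E
```

```text
[-2.80463172 -2.14456739 12.17756697]
104 [[583.0, 263.0, 209.0], [594.0, 235.0, 226.0], [687.0, 533.0, 1.0]]
105 [[583.0, 261.0, 207.0], [598.0, 251.0, 210.0], [685.0, 527.0, 1.0]]
106 [[583.0, 262.0, 202.0], [599.0, 253.0, 205.0], [684.0, 524.0, -2.0]]
107 [[583.0, 265.0, 197.0], [599.0, 252.0, 202.0], [683.0, 520.0, -3.0]]
108 [[583.0, 263.0, 194.0], [599.0, 253.0, 198.0], [681.0, 513.0, -2.0]]
109 [[582.0, 260.0, 193.0], [598.0, 250.0, 196.0], [679.0, 506.0, -2.0]]
110 [[582.0, 262.0, 188.0], [598.0, 250.0, 193.0], [608.0, 263.0, 181.0]]
111 [[582.0, 263.0, 183.0], [600.0, 257.0, 183.0], [606.0, 258.0, 181.0]]
112 [[582.0, 263.0, 179.0], [598.0, 252.0, 184.0], [605.0, 255.0, 180.0]]
113 [[581.0, 258.0, 180.0], [599.0, 254.0, 179.0], [604.0, 252.0, 178.0]]
114 [[582.0, 262.0, 173.0], [598.0, 251.0, 177.0], [605.0, 254.0, 173.0]]
115 [[580.0, 257.0, 173.0], [597.0, 250.0, 174.0], [606.0, 257.0, 167.0]]
```

View pics/cap3.png

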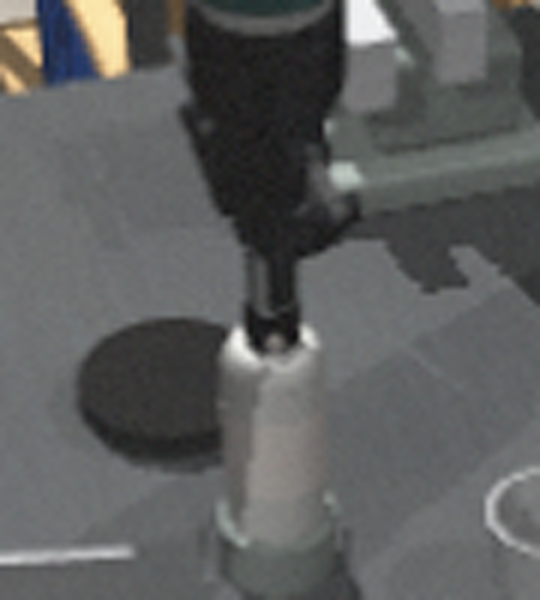

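The cap is fully down: its top face is now at about z 181–182 and the force has climbed to 12 N at the hard stop. Real tip z is about the TCP reading plus 23.5 mm. I'll lift off.

```bash
python3 -m jog '0 0 -10 0 0 0 -1; 0 0 -30 0 0 0 -1; 0 0 -60 0 0 0 -1; 0 0 -100 0 0 0 -1; 0 0 -100 0 0 0 -1' && python3 - <<'E'
from h import *
from cell import ctrl
d=ctrl.get_image("side");c=cloud(d)
q=c[100:113,318:332].reshape(-1,3); q=q[(q[:,2]>175)&(q[:,2]<195)&(q[:,1]<285)]; print("captop",q.mean(0),np.sort(q[:,2])[-12:].round(0))
E
python3 go.py 445.7 -214.2 250 -45.8
```

```text
clock: 6.82
eef_pos: [595.9, 264.8, 259.9]
tool_rot: [-3.141, -0.006, 0.307]
force: [-0.4, 0.3, -0.1]
width: 0.0
captop [592.42410116 261.43824933 186.98113429] [189. 189. 189. 189. 189. 189. 190. 190. 190. 190. 191. 191.]
t 6.875 pos [594.7 264.  257.7] rot [-1.7998e+02 -1.3000e-01  1.7570e+01] F [0.6 0.2 0.4] w -0.1
shift [-286.4  410.9    6.9] turn [-0.09 -0.11 63.37]
```

The cap is back up, with its top at 188. Next I'll move over the tee, opening the gripper and turning as it goes.

```bash
python3 -m jog '-32 46 0 0 0 8 1; -64 91 0 0 0 16 1; -96 137 0 0 0 24 1; -128 183 0 0 0 32 1; -160 228 0 0 0 40 1; -192 274 0 0 0 48 1; -224 320 0 0 0 56 1; -256 365 0 0 0 63 1' && python3 go.py 445.7 -214.2 200 -45.8
```

```text
clock: 7.88
eef_pos: [458.6, -163.0, 255.5]
tool_rot: [3.14, 0.002, -0.797]
force: [1.2, -0.1, -0.4]
width: 85.4
t 7.875 pos [ 458.6 -163.   255.5] rot [ 1.7992e+02  1.1000e-01 -4.5670e+01] F [ 1.2 -0.1 -0.4] w 85.4
shift [27.8 44.9 55.5] turn [0.08 0.11 0.13]
```

```bash
python3 -m jog '14 22 20 0 0 0 1; 28 45 60 0 0 0 1; 28 45 110 0 0 0 1; 28 45 145 0 0 0 1; 28 45 145 0 0 0 1; 28 45 145 0 0 0 1' && python3 go.py 445.7 -214.2 40 -45.8 && python3 - <<'E'
from h import *
from cell import ctrl
d=ctrl.get_image("side");c=cloud(d)
np.savez("side_g.npz",**d)
cv2.imwrite("pics/g1.png",cv2.resize(d["image"][190:330,250:410][:,:,::-1],None,fx=4.2,fy=4.2,interpolation=cv2.INTER_CUBIC))
E
```

```text
clock: 8.62
eef_pos: [448.1, -213.2, 112.2]
tool_rot: [3.142, -0.0, -0.793]
force: [0.0, -0.3, 0.8]
width: 85.6
t 8.625 pos [ 448.1 -213.2  112.2] rot [ 1.800e+02 -2.000e-02 -4.542e+01] F [ 0.  -0.3  0.8] w 85.6
shift [-1.   2.4 72.2] turn [ 0.   -0.02  0.38]
```

View pics/g1.png

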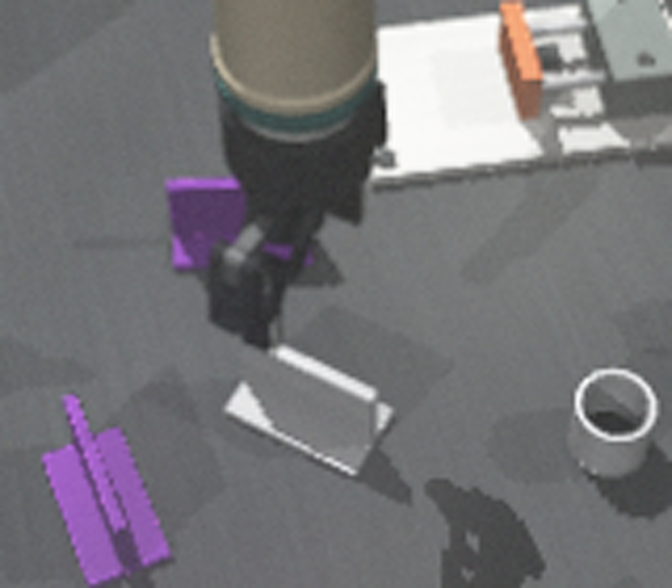

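```bash
python3 - <<'E'
from h import *
from cell import ctrl
d=load("side_g.npz");c=cloud(d)
im=d["image"].astype(int)
m=(c[...,2]>110)&(c[...,2]<200)&(im.max(2)<110)&(np.abs(c[...,0]-448)<120)&(np.abs(c[...,1]+213)<120)
q=c[m]
a=np.radians(-45.6);ux=np.array([np.cos(a),np.sin(a)]);uy=np.array([np.sin(a),-np.cos(a)])
e=(q[:,:2]-[448.1,-213.2]); X=e@ux;Y=e@uy
for lo in range(110,200,10):
    k=(q[:,2]>=lo)&(q[:,2]<lo+10)
    if k.sum(): 
      for s in(-1,1):
        kk=k&(Y*s>0)
        if kk.sum(): print(lo,s,kk.sum(),"X",np.percentile(X[kk],[5,50,95]).round(0),"Y",np.percentile(Y[kk],[5,50,95]).round(0))
print(np.sort(q[:,2])[:10])
for y in(-46,46): print(y,proj(d,np.r_[np.array([448.1,-213.2])+uy*y,145]))
E
```

```text
140 -1 6 X [-8. -2.  5.] Y [-43. -42. -41.]
150 -1 21 X [-8.  2. 10.] Y [-47. -42. -40.]
150 1 8 X [-2.  7.  9.] Y [45. 51. 56.]
160 -1 16 X [-3.  5. 11.] Y [-47. -42. -40.]
160 1 17 X [-2.  6. 10.] Y [44. 51. 57.]
170 -1 12 X [ 2.  7. 10.] Y [-44. -41. -40.]
170 1 16 X [ 5.  7. 10.] Y [44. 50. 57.]
180 -1 7 X [ 8. 10. 11.] Y [-46. -44. -41.]
180 1 7 X [ 6. 10. 11.] Y [44. 49. 54.]
190 -1 3 X [12. 12. 12.] Y [-53. -49. -44.]
190 1 19 X [-0. 10. 12.] Y [44. 53. 73.]
[147.9234428  147.95909382 148.72781193 148.94310415 149.8037158
 149.83208356 150.33693037 150.75223043 151.12250896 151.17957646]
-46 [[332.01742508 241.68156513]]
46 [[312.240838   271.53970936]]
```

The fingers straddle the web symmetrically. Open tips are at z 148, which matches the 23.5 mm offset plus 13 mm of swing. Next I'll descend so the shut tips end at z of about 20.

```bash
python3 -m jog '-1 2 30 0 0 0.4 1; -1 2 60 0 0 0.4 1; -1 2 85 0 0 0.4 1; -1 2 100 0 0 0.4 1; -1 2 110 0 0 0.4 1; -1 2 114 0 0 0.4 1; -1 2 114 0 0 0.4 1; -1 2 114 0 0 0.4 1' && python3 go.py 445.7 -214.2 -2 -45.8 && python3 - <<'E'
from h import *
from cell import ctrl
d=ctrl.get_image("side");c=cloud(d)
np.savez("side_g.npz",**d)
cv2.imwrite("pics/g2.png",cv2.resize(d["image"][190:330,250:410][:,:,::-1],None,fx=4.2,fy=4.2,interpolation=cv2.INTER_CUBIC))
E
```

```text
clock: 9.68
eef_pos: [446.2, -214.0, -1.8]
tool_rot: [-3.141, -0.001, -0.8]
force: [0.3, -0.1, 0.2]
width: 85.0
t 9.675 pos [ 446.2 -214.    -1.8] rot [-1.7998e+02 -6.0000e-02 -4.5830e+01] F [ 0.3 -0.1  0.2] w 85.0
shift [-0.2  0.5  0.2] turn [-0.02 -0.06 -0.03]
```

View pics/g2.png

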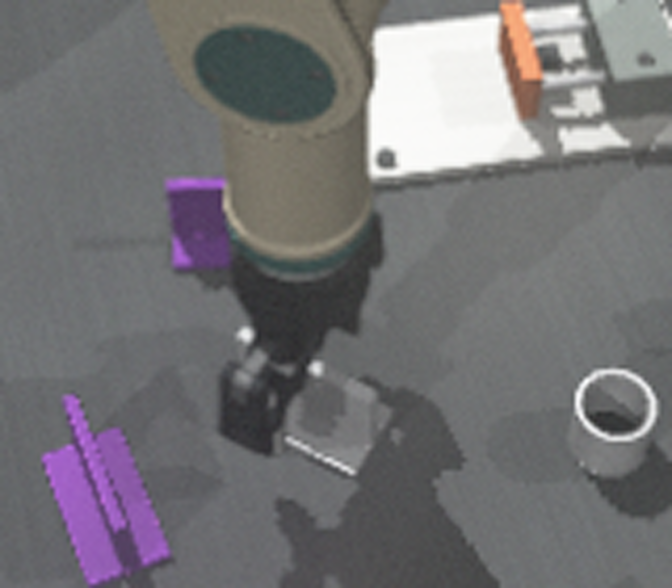

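The fingers straddle the web, with the near fingertip at crop (262,445) above the flange edge. I'll close on it.

```bash
python3 -m jog '0 0 0 0 0 0 -1; 0 0 0 0 0 0 -1; 0 0 0 0 0 0 -1; 0 0 0 0 0 0 -1; 0 0 0 0 0 0 -1; 0 0 0 0 0 0 -1; 0 0 0 0 0 0 -1; 0 0 0 0 0 0 -1' && python3 -m jog '0 0 -15 0 0 0 -1; 0 0 -40 0 0 0 -1; 0 0 -80 0 0 0 -1; 0 0 -120 0 0 0 -1; 0 0 -120 0 0 0 -1; 0 0 -120 0 0 0 -1' && python3 - <<'E'
from h import *
from cell import ctrl
d=ctrl.get_image("side")
np.savez("side_g.npz",**d)
cv2.imwrite("pics/g3.png",cv2.resize(d["image"][170:310,250:410][:,:,::-1],None,fx=4.2,fy=4.2,interpolation=cv2.INTER_CUBIC))
E
python3 go.py 589.2 -5.5 118 -7.9
```

```text
clock: 10.72
eef_pos: [445.9, -213.7, -2.3]
tool_rot: [-3.141, -0.0, -0.8]
force: [0.8, 0.5, 1.3]
width: 7.3
clock: 11.48
eef_pos: [444.9, -213.3, 117.3]
tool_rot: [3.141, 0.001, -0.8]
force: [-0.1, 0.2, -4.5]
width: 7.3
t 11.525 pos [ 444.5 -213.1  116.7] rot [ 1.7994e+02  1.5000e-01 -4.5820e+01] F [ 0.2 -0.2 -3.9] w 7.3
shift [ -48.1 -248.5   -1.4] turn [ 1.000e-02  1.600e-01 -3.792e+01]
```

View pics/g3.png

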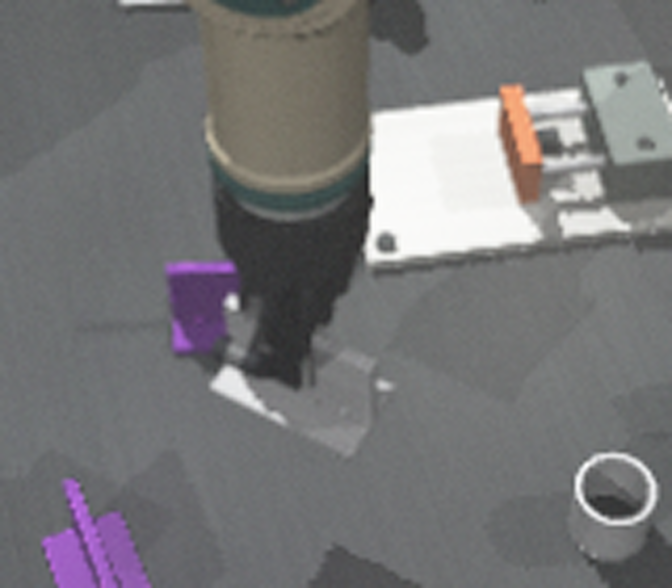

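The tee is in hand: the weight reads about 4.5 N, the width 7.3 mm, and it hangs level with the underside near z 119. I'll carry it over the seat about 25 mm short of the stop.

```bash
python3 -m jog '-10 -40 0 0 0 -7 -1; -20 -81 0 0 0 -14 -1; -30 -121 0 0 0 -21 -1; -39 -162 0 0 0 -28 -1; -48 -202 0 0 0 -35 -1; -56 -242 0 0 0 -38 -1; -56 -242 0 0 0 -38 -1; -56 -242 0 0 0 -38 -1' && python3 go.py 579.3 -4.1 40 -7.9
```

```text
clock: 12.52
eef_pos: [578.5, -5.6, 115.9]
tool_rot: [3.14, 0.004, -0.137]
force: [-0.2, -0.0, -4.8]
width: 7.4
t 12.525 pos [578.5  -5.6 115.9] rot [179.92   0.24  -7.84] F [-0.2 -0.  -4.8] w 7.4
shift [ 0.9 -1.7 75.9] turn [0.08 0.24 0.06]
```

```bash
python3 -m jog '0 -1 20 0 0 0 -1; 0 -1 45 0 0 0 -1; 0 -1 70 0 0 0 -1; 0 -1 85 0 0 0 -1; 0 -1 85 0 0 0 -1; 0 -1 85 0 0 0 -1' && python3 go.py 579.3 -4.1 8 -7.9 && python3 - <<'E'
from h import *
from cell import ctrl
d=ctrl.get_image("side");c=cloud(d);np.savez("side_p.npz",**d)
t=ctrl.get_image("top");ct=cloud(t);np.savez("top_p.npz",**t)
a=cv2.resize(d["image"][130:250,310:430][:,:,::-1],(400,400),interpolation=cv2.INTER_CUBIC)
b=cv2.resize(t["image"][100:220,260:380][:,:,::-1],(400,400),interpolation=cv2.INTER_CUBIC)
cv2.imwrite("pics/p1.png",np.hstack([a,b]))
E
```

```text
clock: 13.28
eef_pos: [581.0, -4.3, 33.4]
tool_rot: [-3.142, -0.001, -0.137]
force: [0.3, 0.1, -4.6]
width: 7.5
t 13.275 pos [581.   -4.3  33.4] rot [-1.80e+02 -7.00e-02 -7.85e+00] F [ 0.3  0.1 -4.6] w 7.5
shift [-1.8  0.  25.4] turn [-0.   -0.07  0.05]
```

View pics/p1.png

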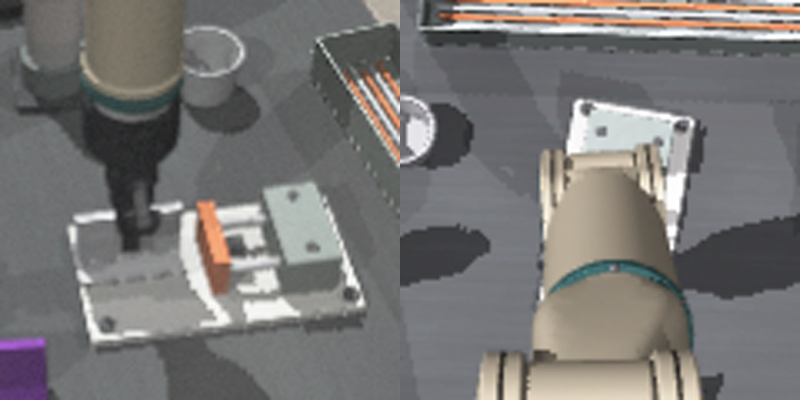

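```bash
cat > meas.py <<'E'
from h import *
import sys
d=load(sys.argv[1]); zb=float(sys.argv[2])  # expected underside z
c=cloud(d)[165:245,318:400].reshape(-1,3); im=d["image"][165:245,318:400].reshape(-1,3).astype(int)
a=np.radians(-7.9);O=np.array([648.6,-13.7])
e=c[:,:2]-O; X=e@[np.cos(a),np.sin(a)];Y=e@[-np.sin(a),np.cos(a)];Z=c[:,2]
lum=im.max(1); sat=np.ptp(im,1)
def rep(n,k):
    if k.sum()<3: print(n,k.sum());return
    print(n,k.sum(),"X",np.percentile(X[k],[2,50,98]).round(1),"Y",np.percentile(Y[k],[2,50,98]).round(1),"Z",np.percentile(Z[k],[2,50,98]).round(1))
    if k.sum()>12:
        A=np.c_[X[k],np.ones(k.sum())]; print("   dY/dX",np.linalg.lstsq(A,Y[k],rcond=None)[0][0].round(3),"dZ/dX",np.linalg.lstsq(A,Z[k],rcond=None)[0][0].round(3))
g=(sat<50)&(lum>70)
tee=g&(X>-130)&(X<-5)&(Y>-60)&(Y<60)
rep("webtop",tee&(Z>zb+56)&(Z<zb+66)&(abs(Y)<15))
rep("webface",tee&(Z>zb+15)&(Z<zb+52)&(abs(Y)<15))
rep("flange",tee&(Z>zb+1)&(Z<zb+10)&(Y<-6)&(Y>-30))
cu=(sat>60)
rep("copper top",cu&(Z>50)&(X>-30)); rep("copper face",cu&(Z>16)&(Z<50)&(X>-30))
E
python3 meas.py side_p.npz 35
```

```text
webtop 56 X [-112.4  -83.3  -26.6] Y [-7.1 -2.   9.4] Z [91.1 94.2 99.3]
   dY/dX -0.014 dZ/dX 0.001
webface 194 X [-113.7  -82.7  -25.5] Y [-9.7 -5.3 -2.5] Z [50.7 66.2 85.2]
   dY/dX -0.003 dZ/dX -0.031
flange 198 X [-112.2  -69.2  -26.4] Y [-27.8 -17.9  -6.7] Z [36.7 40.4 44.1]
   dY/dX -0.002 dZ/dX -0.008
copper top 94 X [-0.7  5.8 12.5] Y [-33.5  -3.5  32.5] Z [51.6 54.8 58.6]
   dY/dX 0.276 dZ/dX -0.003
copper face 13 X [-0.9 17.9 19.9] Y [-36.7  -6.6  23.4] Z [33.5 39.6 49.3]
   dY/dX 1.092 dZ/dX -0.418
```

Tee in the fixture frame: X −113 to −26, Y offset about −1.5 mm, square to within 0.01 rad, underside at about 35. I'll lower it onto the plate and watch the force.

```bash
python3 -m jog '0 -1 8 0 0 0 -1; 0 -1 16 0 0 0 -1; 0 -1 20 0 0 0 -1; 0 -1 22 0 0 0 -1; 0 -1 23 0 0 0 -1; 0 -1 23 0 0 0 -1' && python3 -m jog '0 0 1 0 0 0 -1; 0 0 1 0 0 0 -1; 0 0 1 0 0 0 -1'
```

```text
clock: 14.12
eef_pos: [580.7, -3.0, 9.8]
tool_rot: [-3.142, -0.0, -0.137]
force: [-0.8, -0.3, -3.4]
width: 7.1
clock: 14.5
eef_pos: [580.6, -3.0, 8.8]
tool_rot: [-3.142, -0.0, -0.137]
force: [0.0, -0.0, -4.0]
width: 7.4
```

```bash
python3 -m jog '0 0 0.5 0 0 0 -1; 0 0 1 0 0 0 -1; 0 0 1 0 0 0 -1' && python3 -m jog '0 0 0.5 0 0 0 -1; 0 0 0.5 0 0 0 -1; 0 0 0.5 0 0 0 -1'
```

```text
clock: 14.88
eef_pos: [580.6, -2.9, 7.8]
tool_rot: [-3.142, -0.0, -0.136]
force: [-0.0, 0.4, -2.8]
width: 7.5
clock: 15.25
eef_pos: [580.6, -2.9, 7.8]
tool_rot: [-3.142, -0.0, -0.137]
force: [-2.4, 1.1, 6.3]
width: 7.1
```

```bash
python3 -m jog '0 0 -0.5 0 0 0 -1; 0 0 -0.5 0 0 0 -1' && python3 -m jog '5 0 0 0 0 0 -1; 10 0 0 0 0 0 -1; 15 0 0 0 0 0 -1; 20 0 0 0 0 0 -1; 20 0 0 0 0 0 -1; 20 0 0 0 0 0 -1' && python3 go.py 618.9 -9.6 8 -7.9
```

```text
clock: 15.5
eef_pos: [580.6, -2.9, 7.8]
tool_rot: [-3.142, -0.0, -0.137]
force: [-2.4, -0.3, 2.1]
width: 7.6
clock: 16.25
eef_pos: [599.9, -5.6, 7.8]
tool_rot: [3.142, 0.001, -0.136]
force: [-3.9, 0.8, 5.2]
width: 7.2
t 16.25 pos [599.9  -5.6   7.8] rot [ 1.80e+02  5.00e-02 -7.82e+00] F [-3.9  0.8  5.2] w 7.2
shift [19.4  1.4 -0.2] turn [0.   0.05 0.08]
```

```bash
python3 -m jog '1 0 -0.4 0 0 0 -1; 2 0 -0.4 0 0 0 -1; 3 0 -0.4 0 0 0 -1; 3 0 -0.4 0 0 0 -1; 3 0 -0.4 0 0 0 -1' && python3 -m jog '1 0 0 0 0 0 -1; 2 0 0 0 0 0 -1; 3 0 0 0 0 0 -1; 4 0 0 0 0 0 -1; 4 0 0 0 0 0 -1; 4 0 0 0 0 0 -1'
```

```text
clock: 16.88
eef_pos: [603.9, -6.2, 7.9]
tool_rot: [-3.142, -0.001, -0.137]
force: [0.6, -0.9, -4.5]
width: 7.4
clock: 17.62
eef_pos: [606.9, -6.6, 8.0]
tool_rot: [3.141, 0.001, -0.137]
force: [-1.9, 0.3, -4.7]
width: 7.1
```

Stop contact has begun (about 2 N). I'll advance in stages.

```bash
python3 -m jog '2 0 0.2 0 0 0 -1; 4 0 0.2 0 0 0 -1; 6 0 0.2 0 0 0 -1; 6 0 0.2 0 0 0 -1; 6 0 0.2 0 0 0 -1; 6 0 0.2 0 0 0 -1' && python3 -m jog '0 0 0 0 0 0 -1; 0 0 0 0 0 0 -1'; python3 go.py 618.9 -9.6 8 -7.9; python3 - <<'E'
from cell import ctrl
from h import *
d=ctrl.get_image("side");np.savez("side_q.npz",**d)
E
python3 meas.py side_q.npz 10
```

```text
clock: 18.38
eef_pos: [611.9, -7.3, 7.9]
tool_rot: [3.141, 0.003, -0.136]
force: [-5.7, 0.2, -0.9]
width: 7.2
clock: 18.62
eef_pos: [611.9, -7.3, 7.9]
tool_rot: [3.141, 0.003, -0.136]
force: [-6.0, 0.7, -0.6]
width: 7.4
t 18.625 pos [611.9  -7.3   7.9] rot [ 1.7998e+02  1.6000e-01 -7.8200e+00] F [-6.   0.7 -0.6] w 7.4
shift [ 7.3  1.3 -0.1] turn [0.02 0.16 0.08]
webtop 44 X [-82.2 -58.   -5.3] Y [-7.9 -2.2  4.6] Z [66.2 68.5 73. ]
   dY/dX 0.012 dZ/dX -0.017
webface 145 X [-82.4 -58.7  -6.5] Y [-10.8  -4.1  -1.8] Z [25.8 40.9 60.9]
   dY/dX -0.007 dZ/dX -0.116
flange 170 X [-90.2 -47.   -6.4] Y [-27.1 -16.7  -6.4] Z [11.3 14.8 17.8]
   dY/dX 0.001 dZ/dX -0.001
copper top 81 X [ 7.6 15.  21.2] Y [-34.2  -4.   32.7] Z [51.  54.9 58.4]
   dY/dX 0.579 dZ/dX -0.047
copper face 7 X [13.7 26.  28.5] Y [-9.4 -7.  18.8] Z [31.5 42.6 49.7]
```

The stop is back about 8 mm by image and about 7 mm by force (6 N). About 7 mm more is needed.

```bash
python3 -m jog '2 0 0 0 0 0 -1; 4 0 0 0 0 0 -1; 6 0 0 0 0 0 -1; 7 0 0 0 0 0 -1; 7 0 0 0 0 0 -1; 7 0 0 0 0 0 -1; 7 0 0 0 0 0 -1; 7 0 0 0 0 0 -1'; python3 go.py 618.9 -9.6 8 -7.9; python3 - <<'E'
from cell import ctrl
from h import *
d=ctrl.get_image("side");np.savez("side_q.npz",**d)
cv2.imwrite("pics/q1.png",cv2.resize(d["image"][110:250,290:430][:,:,::-1],(600,600),interpolation=cv2.INTER_CUBIC))
E
python3 meas.py side_q.npz 10
```

```text
clock: 19.68
eef_pos: [615.7, -7.9, 8.0]
tool_rot: [3.141, 0.009, -0.136]
force: [-13.4, 1.2, 6.3]
width: 7.4
t 19.675 pos [615.7  -7.9   8. ] rot [179.95   0.49  -7.8 ] F [-13.4   1.2   6.3] w 7.4
shift [ 3.4  1.2 -0. ] turn [0.05 0.49 0.1 ]
webtop 40 X [-77.5 -59.8  -5.1] Y [-6.3 -1.4  5.3] Z [66.7 68.7 74.1]
   dY/dX 0.013 dZ/dX -0.007
webface 139 X [-78.8 -56.4  -6.2] Y [-12.1  -3.8   0.2] Z [25.7 41.2 60.6]
   dY/dX -0.028 dZ/dX -0.157
flange 156 X [-93.4 -43.7  -6.3] Y [-27.  -17.1  -6.4] Z [11.4 14.9 17.8]
   dY/dX -0.012 dZ/dX 0.006
copper top 82 X [11.9 18.8 25. ] Y [-33.7  -3.   33.5] Z [51.3 54.5 57.2]
   dY/dX 0.615 dZ/dX -0.082
copper face 7 X [11.4 29.9 32.2] Y [-38.   -8.9  17.6] Z [33.1 39.9 48.7]
```

View pics/q1.png

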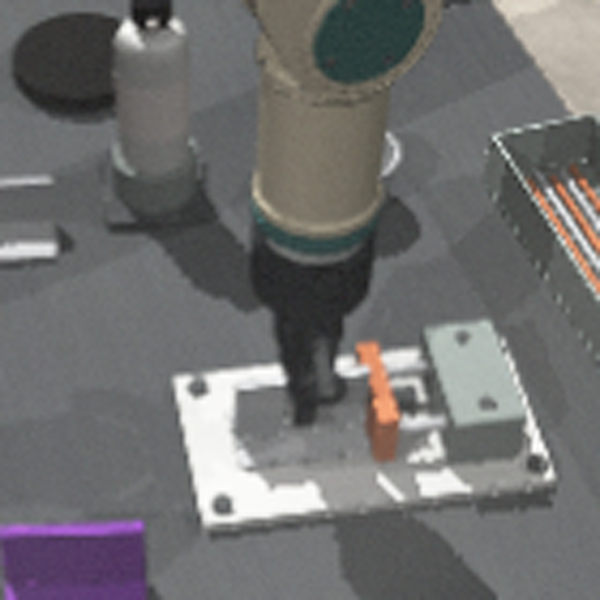

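The stop is back about 12.7 mm, so about 10 N on the spring. The wrist reads 13.4 N, the difference being plate friction from a 6 N down-load. I'll ease the down-load and add about 2 mm.

```bash
python3 -m jog '0.5 0 -0.3 0 0 0 -1; 1 0 -0.3 0 0 0 -1; 2 0 -0.3 0 0 0 -1; 2 0 -0.3 0 0 0 -1; 2 0 -0.3 0 0 0 -1; 2 0 -0.3 0 0 0 -1; 2 0 -0.3 0 0 0 -1; 2 0 -0.3 0 0 0 -1'; python3 go.py 618.9 -9.6 8 -7.9; python3 - <<'E'
from cell import ctrl
from h import *
d=ctrl.get_image("side");np.savez("side_q.npz",**d)
E
python3 meas.py side_q.npz 10
```

```text
clock: 20.72
eef_pos: [616.9, -8.2, 8.1]
tool_rot: [3.141, 0.01, -0.136]
force: [-13.8, 1.4, 7.5]
width: 7.2
t 20.725 pos [616.9  -8.2   8.1] rot [179.94   0.57  -7.8 ] F [-13.8   1.4   7.5] w 7.2
shift [2.2 1.2 0.1] turn [0.06 0.57 0.1 ]
webtop 38 X [-76.7 -58.8  -7.4] Y [-6.7 -0.8  6.2] Z [66.3 69.1 74.1]
   dY/dX 0.038 dZ/dX 0.016
webface 138 X [-76.5 -53.4  -7.8] Y [-13.5  -4.2  -1.4] Z [25.6 41.2 61.2]
   dY/dX -0.034 dZ/dX -0.161
flange 155 X [-77.8 -41.5  -6.7] Y [-28.6 -17.1  -6.6] Z [11.2 15.3 18.3]
   dY/dX 0.02 dZ/dX 0.003
copper top 81 X [13.  20.3 26.7] Y [-34.1  -5.   34.2] Z [51.  54.1 57.8]
   dY/dX 0.702 dZ/dX -0.112
copper face 5 X [31.1 32.4 34.9] Y [-8.4 -5.7 18.9] Z [29.  36.2 44.2]
```

```bash
python3 -m jog '0 0 0 0 0 0 -1; 0 0 0 0 0 0 -1; 0 0 0 0 0 0 -1; 0 0 0 0 0 0 -1' && python3 - <<'E'
from cell import ctrl
from h import *
d=ctrl.get_image("side");c=cloud(d)
q=c[100:113,318:332].reshape(-1,3); q=q[(q[:,2]>175)&(q[:,2]<195)&(q[:,1]<285)]; print("captop",np.sort(q[:,2])[-20:].round(0))
np.savez("side_q.npz",**d)
o=load("side0.npz"); df=(cv2.absdiff(d["image"],o["image"]).max(2)>60)
cv2.imwrite("pics/fin.png",np.vstack([d["image"][:,150:550],])[:,:,::-1])
E
python3 meas.py side_q.npz 10
```

```text
clock: 21.28
eef_pos: [616.9, -8.2, 8.1]
tool_rot: [3.14, 0.01, -0.136]
force: [-13.2, 2.4, 7.6]
width: 7.2
captop [187. 187. 187. 187. 188. 188. 188. 188. 188. 188. 188. 188. 188. 188.
 188. 188. 189. 189. 189. 190.]
webtop 43 X [-76.6 -58.6  -6.6] Y [-8.5 -1.3  6.6] Z [66.3 69.2 72.8]
   dY/dX 0.029 dZ/dX -0.0
webface 136 X [-76.7 -53.7  -6.4] Y [-12.   -4.4  -2. ] Z [25.5 40.7 60.4]
   dY/dX -0.028 dZ/dX -0.145
flange 169 X [-100.7  -44.4   -6.6] Y [-27.1 -17.2  -6.5] Z [11.3 14.7 18.4]
   dY/dX 0.004 dZ/dX 0.018
copper top 81 X [13.  20.6 26.2] Y [-33.4  -5.6  32.6] Z [51.1 54.8 58.2]
   dY/dX 0.772 dZ/dX -0.098
copper face 5 X [31.6 32.1 35.2] Y [-8.2 -4.5 18.3] Z [29.4 37.  42.6]
```

View pics/fin.png

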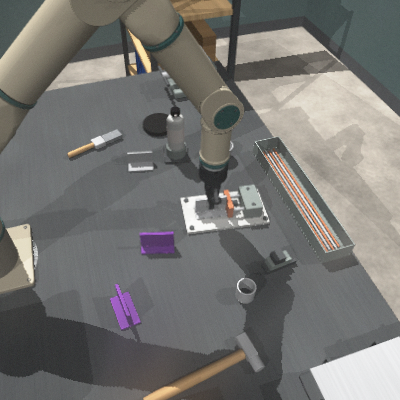

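The push is steady, the cap is up, and the bystanders are where they were. I'll hand it in.

```bash
python3 - <<'E'
from cell import ctrl
print(ctrl.finish_job()); s=ctrl.read_state(); print(s["clock"],s["eef_pos"].round(1),s["force"].round(1),s["width"])
E
```

```text
the job is handed in; nothing more can be done
None
the job is handed in; nothing more can be done
```

I pressed the anti-spatter cap fully down (top face from z 188 to about 182 mm, 12 N at its hard stop) and let it back up. I then set the T-section flange-down on the plate and left it held against the sprung stop. I handed the job in at about 21 s; the hand-in gives no verdict.

**Last checks, all from the side camera and the wrist force:**
- **Push:** the stop was back about 14 mm, so about 11 N from its spring. It never went near the end of its travel.
- **Tee pose:** about 1–2 mm off centre. It was square and level within the camera's noise of about 0.03 rad on the web and 0.02 rad on the flange, and lay on the plate.
- **Steadiness:** the tool did not move over the last half second, and the grip width read 7.2 mm.
- **Cap and loose things:** the cap was up at 188 mm. The loose things looked unmoved in the last picture. The tin was mostly hidden behind the arm there, and I did not measure any of them.

**What disagreed:**
- **Fingertip height:** the real fingertips sat about 23.5 mm higher than the reported TCP. I found this on the cap by depth and force and allowed for it in the grasp.
- **Wrist force:** it read about 13.5 N at the end, against about 11 N worked out from the stop's travel. I put the difference down to plate friction, as the tee was also pressing down with about 12 N. Both figures are inside 7–18 N.

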